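# Clear the heel-lift offcuts from under the press beam

### The job

Use the standing hand sweeper, with a light touch, to rake all five black rubber offcuts out from under the press beam and over the front edge of its bed into the catch tray; do not push them with the fingers. Leave the steel cutting die where it stands on the bed and do not disturb the other things on the bench. When the bed is clear, stand the sweeper upright on the bench again close to where it stood, and let go.

Things in the scene. Friction and masses are not known exactly. Their poses are not given: they have to be found in the camera images.
- sweeper: hand sweeper standing upright on the bench on its steel foot. Origin: centre of the foot's underside; z runs up the handle. Foot: bar 60 mm along y, 26 mm along x, 16 mm high. Then a round wooden stick of 16 mm diameter up to 150 mm height, then a wooden grip 20 mm (x) by 22 mm (y) up to 215 mm. 0.18 kg. Front and back alike.
- sweeper_grip (a point): point on the axis of the sweeper's grip, 188 mm above the underside of its foot
- press: grey bench press, fixed: a wooden cutting bed, its surface 50 mm above the bench, under a beam held by two end posts; open at front and back. Origin: centre of its underside; -x is the front (towards the robot), y runs along the beam. The beam spans x -35 to +55 mm, its underside 125 mm above the bed, top 225 mm above the bench, a hand wheel above it to 260 mm.
- bed_front (a point): middle of the bed's open front edge, on its surface; axes as the press. The bed reaches 150 mm back (+x) from here, a lip 15 mm high across it at 144 mm; side rails 16 mm high with inner faces at y = +-140 mm; posts just outside them from 40 to 110 mm back. Beam overhead from 40 to 130 mm back.
- tray: aluminium catch tray, fixed on the bench right in front of the press, long side along the bed's front edge. Outside 110 mm (x) by 290 mm (y), 42 mm high, walls and floor 4 mm. Origin: centre of its underside; rim 8 mm lower than the bed.
- lift0: black rubber heel-lift offcut, D-shaped, 28 mm wide, about 26 mm long, 11 mm thick, lying flat on the press bed. Origin: centre of the D's arc, on the underside; 16 g.
- lift1: black rubber heel-lift offcut, D-shaped, 26 mm wide, about 25 mm long, 11 mm thick, lying flat on the press bed. Origin: centre of the D's arc, on the underside; 16 g.
- lift2: black rubber heel-lift offcut, D-shaped, 30 mm wide, about 27 mm long, 11 mm thick, lying flat on the press bed. Origin: centre of the D's arc, on the underside; 16 g.
- lift3: black rubber heel-lift offcut, D-shaped, 27 mm wide, about 25 mm long, 11 mm thick, lying flat on the press bed. Origin: centre of the D's arc, on the underside; 16 g.
- lift4: black rubber heel-lift offcut, D-shaped, 29 mm wide, about 26 mm long, 11 mm thick, lying flat on the press bed. Origin: centre of the D's arc, on the underside; 16 g.
- die: round steel cutting die (open ring), 44 mm across, 34 mm high, 0.4 kg, standing loose on the press bed among the offcuts. Origin: centre of its underside. Bystander.
- jar: amber glass jar with a dark metal lid, 64 mm across, 100 mm high; origin at its underside. Bystander.
- tin: grey tin, 80 mm across, 50 mm high; origin at its underside. Bystander.
- thread: wooden reel of grey thread, 44 mm across, 52 mm high; origin at its underside. Bystander.
There are look-alikes about, which are no part of the job. Leave any purple or red look-alike of the sweeper alone.

How it is judged:
By the outcome, as a careful person would: the job done as asked, in the order asked, and still so for the second after the job is handed in, with the robot touching nothing.
It also fails if it takes over 69 s, if anything falls off the work surface, if the arm or the gripper's body presses on something with over 40 N, if the wrist force passes 120 N, or if a joint passes its speed limit or range.

### The arm

A 6-joint arm with a two-finger parallel gripper is mounted at the origin on the work surface. World frame = base frame: x ahead of the robot, y to its left, z up, the work surface at z = 0. Lengths are in mm, angles in rad, forces in N, time in s.
With the tool pointing down it reaches from about 375 to 975 mm from the base axis. Payload 3.8 kg.
Tool frame: the origin (TCP) lies midway between the tips of the shut fingers; the grasp point (between the pads) lies 19 mm behind it (env.hold_point_z is the distance from the TCP to the grasp point, in mm); z points along the fingers, y is the line along which they close (so a half turn about z gives the same grasp; the last joint's range is limited). The gripper opens to 88 mm and grips with 3 to 60 N. Pads are 18 mm wide; open, the fingers measure 123 mm over their backs; the gripper's body (75 mm by 187 mm) begins 45 mm behind the grasp point.
Start: joints at [-1.24, 0.264, 1.604, -0, 1.274, -0.037], TCP at [242.7, -629.853, 202.906] pointing down, gripper open.
Joint ranges: [-2.63, 2.63], [-0.94, 2.18], [0.31, 2.57], [-1.31, 4.45], [0, 2.66], [-2.55, 2.55]. Speed limits (rad/s): [2.57, 2.57, 3.14, 3.14, 3.14, 3.14].

### API

Orientations are given as a rotation vector (axis times angle).
In Python, from cell import env gives the robot as it stands. Calls block until the motion is done:
- env.movep(position, orientation): joint-space move of the TCP to a pose.
- env.move_straight(position, ori=None, vel=150): straight line of the TCP; ori=None keeps the orientation; vel is the mean speed in mm/s.
- env.set_joints(angles): joint-space move.
- env.open_gripper() and env.gripper_close(force=None): open the fingers fully, or close them until they stop; force is the grip in N (None keeps the last).
- env.sleep(seconds).
- env.solve_ik(position, orientation): joint angles nearest the present ones, or None.
- env.sense(): the state.
- env.camera(name): name is "scene" or "top"; returns (picture, depth): 480x640x3 uint8, blue, green, red; 480x640 float32, mm along the optical axis (not along the pixel's ray), 0 where there is no reading.
- env.camera_params(name): a dict with "fx", "fy", "cx", "cy" (pixels), "rvec" (rotation vector, rad) and "tvec" (3), from world to camera coordinates, as OpenCV has them. Camera axes: x right, y down, z forward; pixel columns grow to the right and rows downward; lengths in mm; the calibration is good to about 2 mm. A picture is of the moment at which its call begins. camera_params takes no time and is no camera call.
A pose or a line that the arm cannot do raises env.Unreachable and nothing moves.
- env.close_job(): hands the job in; it is judged then, once.
The state is a dict: "time_s": time; "qpos": joint angles; "joint_velocities": joint speeds; "effort": joint torques, N m; "tcp_pos": TCP position; "ee_rot": TCP orientation; "force": force on the tool from outside, world axes, zero at the start; "moment": the same for the moment, N m; "grip_width": finger opening in mm; "gripper_force": force on a finger pad.
Only numpy, scipy, OpenCV 4.12 (cv2) and the standard library are available. Lean on these libraries where they do the work, as an engineer would, in place of code of your own. Each camera call takes 0.05 s, during which the arm holds its last target. There are 200 camera calls.

## Working session

There is one attempt and no reset: what is moved stays moved. The work goes in short steps, each a Python script; the robot and the scene stay as the last script left them, time stands still between calls to the robot, and variables do not carry over. Pictures are saved under pics/ and viewed, at most 10 in all, crops included, and the job is handed in when it is done.

```bash
ls; mkdir -p pics
python3 - <<'E'
from cell import env
import cv2,numpy as np
for n in("scene","top"):
    p,d=env.camera(n); cv2.imwrite(f"pics/{n}0.png",p); np.savez(f"{n}0.npz",p=p,d=d)
    c=env.camera_params(n); R=cv2.Rodrigues(np.array(c["rvec"]))[0]
    print(n,c, "campos",-R.T@np.array(c["tvec"]))
print(env.sense(),env.hold_point_z)
E
```

```text
pics
scene {'fx': 526.9480109562927, 'fy': 526.9480109562927, 'cx': 315.23211187285386, 'cy': 241.04075365966057, 'rvec': array([ 1.40967429, -2.59821582,  0.43810449]), 'tvec': array([ 312.1705762 ,  467.99501583, 1361.97575042])} campos [ 173.44245885  267.70997274 1438.64409504]
top {'fx': 598.8275696666619, 'fy': 598.8275696666619, 'cx': 319.08265250632155, 'cy': 234.04766759245607, 'rvec': array([ 2.09085771, -2.14011838,  0.20128707]), 'tvec': array([  36.83085445,  555.95451354, 1287.04221527])} campos [ 295.34472224   18.56499829 1370.8925679 ]
{'time_s': 0.1, 'qpos': array([-1.23991738e+00,  2.64685585e-01,  1.60522024e+00,  1.99217400e-05,
        1.27370831e+00, -3.68740787e-02]), 'joint_velocities': array([ 0.00078945, -0.00402481, -0.00283349, -0.00070475, -0.00108827,
       -0.00013584]), 'effort': array([ 2.01446996e-04, -5.03618217e+01, -3.58070648e+01,  7.31356605e-02,
        2.33570533e-02, -4.33761716e-05]), 'tcp_pos': array([ 242.46616893, -629.18758378,  201.71663509]), 'ee_rot': array([-3.08666554e+00, -5.74040226e-01,  4.35235966e-04]), 'force': array([-0.17523274,  0.05721706,  0.77369535]), 'moment': array([ 0.00464575, -0.04442694,  0.01188348]), 'gripper_force': 0.0, 'grip_width': 88.31967550711427} 18.700000000000003
```

View pics/scene0.png

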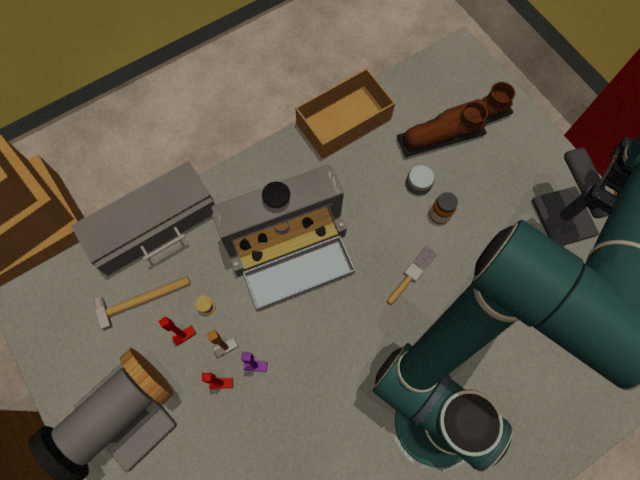

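View pics/top0.png

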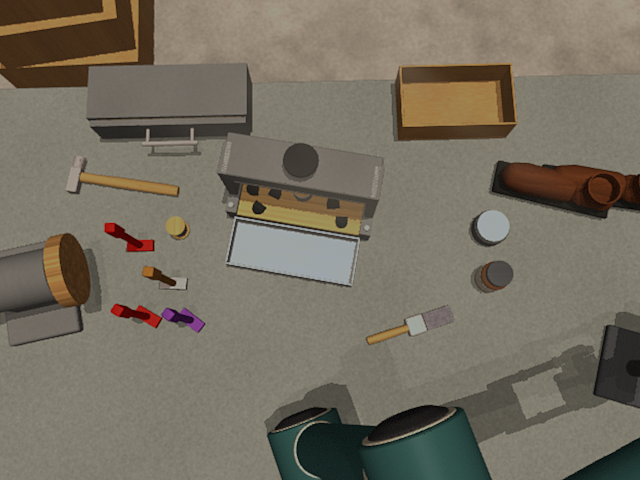

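The scene view shows the press at about (280,215), the tray at (300,272) and the wooden sweeper at (222,345), with red and purple look-alikes around it. In the top view the sweeper's grip is at (152,272), its foot at (172,282), and the offcuts lie around (252..345, 190..222) partly under the beam. I'll enlarge these parts next.

Run:
```python
import cv2,numpy as np
s=np.load("scene0.npz")["p"];t=np.load("top0.npz")["p"]
a=cv2.resize(s[195:275,220:360],None,fx=5,fy=5,interpolation=cv2.INTER_CUBIC)[:, :700]
b=cv2.resize(t[180:240,220:380],None,fx=4.375,fy=4.375,interpolation=cv2.INTER_CUBIC)[:190]
cv2.imwrite("pics/press.png",np.vstack([a,b]))
c=cv2.resize(t[210:340,90:220],None,fx=4.4,fy=4.4,interpolation=cv2.INTER_CUBIC)
cv2.imwrite("pics/sw.png",c)
```

```text
(no output)
```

View pics/press.png

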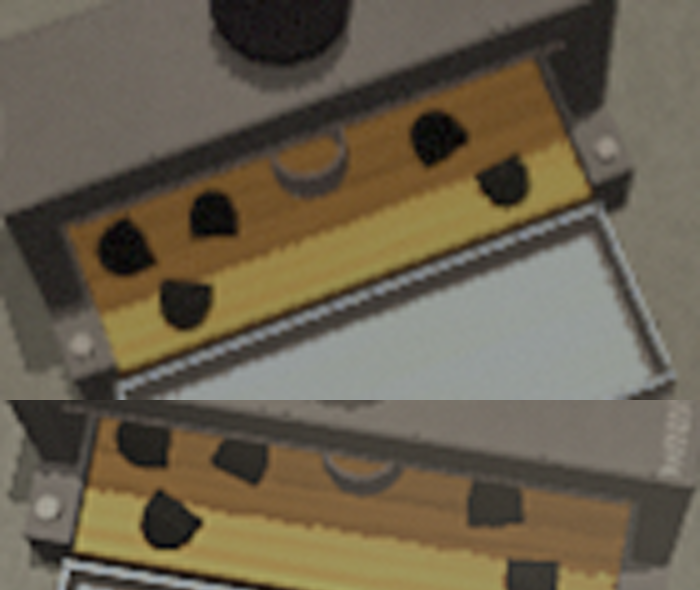

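View pics/sw.png

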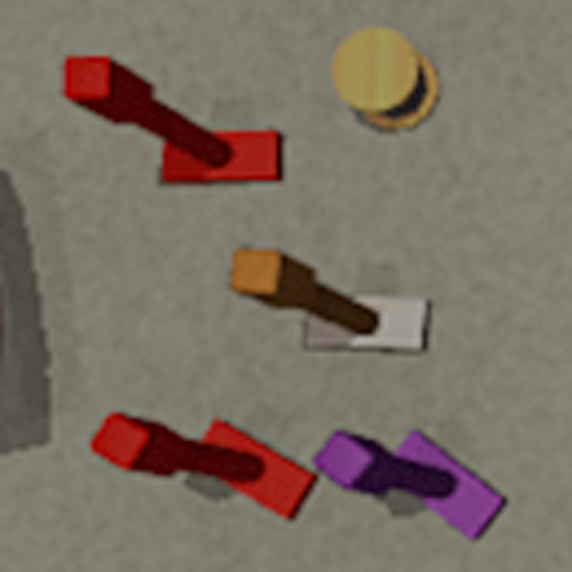

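The press crop shows all five offcuts clear of each other in the scene view, at full-frame pixels (245,244), (262,237), (257,255), (307,222) and (321,231). The die stands between them at about (282,228). The sweeper crop shows it upright with its orange top at top-view (149,271), its foot along y, and more than 60 mm to each neighbour. Next I'll turn these into positions.

```bash
cat > h.py <<'E'
from cell import env
import cv2,numpy as np
def cam(n):
    c=env.camera_params(n); R=cv2.Rodrigues(np.array(c["rvec"]))[0]; return c,R,np.array(c["tvec"])
def cast(n,uv,z):
    c,R,t=cam(n); uv=np.atleast_2d(np.array(uv,float))
    d=np.c_[(uv[:,0]-c["cx"])/c["fx"],(uv[:,1]-c["cy"])/c["fy"],np.ones(len(uv))]@R; o=-R.T@t
    return (o+d*((z-o[2])/d[:,2])[:,None])
def cloud(n,dep):
    c,R,t=cam(n); v,u=np.mgrid[:480,:640]
    P=np.stack([(u-c["cx"])/c["fx"]*dep,(v-c["cy"])/c["fy"]*dep,dep],-1)
    W=(P-t)@R; W[dep<=0]=np.nan; return W
E
cat > m.py <<'E'
from h import *
np.set_printoptions(precision=1,suppress=True)
for n in("scene","top"):
    f=np.load(n+"0.npz");p,d=f["p"],f["d"];W=cloud(n,d);hsv=cv2.cvtColor(p,cv2.COLOR_BGR2HSV)
    print("==",n)
    reg=(W[...,0]>350)&(W[...,0]<900)&(W[...,1]>-250)&(W[...,1]<300)
    # beam top
    m=(np.abs(W[...,2]-225)<6)&reg; P=W[m][:,:2]; print("beamtop n",len(P),"z",np.median(W[m][:,2]),cv2.minAreaRect(P.astype(np.float32)))
    # tray: floor z~4 / bright
    b=p.min(2); m=(b>125)&(W[...,2]<60)&reg
    cn=max(cv2.findContours(m.astype(np.uint8),0,2)[0],key=cv2.contourArea); bx=cv2.boxPoints(cv2.minAreaRect(cn)); Q=cast(n,bx,42)
    print("tray px",bx.ravel(),"world\n",Q[:,:2]); r=cv2.minAreaRect(cast(n,cn[:,0],42)[:,:2].astype(np.float32)); print(r)
    # bed
    hh=hsv[...,0]; m=(hh>8)&(hh<32)&(hsv[...,1]>90)&(np.abs(W[...,2]-50)<6)&reg
    P=W[m]; print("bed z",np.median(P[:,2]),cv2.minAreaRect(P[:,:2].astype(np.float32)))
    # offcuts
    m2=(p.max(2)<62)&(W[...,2]>48)&(W[...,2]<75)&reg
    k,l,st,ce=cv2.connectedComponentsWithStats(m2.astype(np.uint8))
    for i in range(1,k):
        if st[i,4]>25: print("dark",ce[i],st[i],"z",np.nanmedian(W[l==i][:,2]),cast(n,ce[i],58)[0,:2])
    m2=(np.abs(W[...,2]-84)<5)&reg; P=W[m2]; 
    if len(P): print("die rim",len(P),P.min(0),P.max(0),np.median(P,0))
    # sweeper
    for nm,z0,z1 in(("grip top",205,222),("foot",10,20)):
        m=(W[...,2]>z0)&(W[...,2]<z1)&(W[...,0]>300)&(W[...,0]<620)&(W[...,1]>150)&(W[...,1]<500)
        k,l,st,ce=cv2.connectedComponentsWithStats(m.astype(np.uint8))
        for i in range(1,k):
            if st[i,4]>20:
                P=W[l==i]; print(nm,ce[i],st[i,4],np.median(p[l==i],0),cast(n,ce[i],215 if z0>100 else 16)[0,:2],"zmed",np.median(P[:,2]),cv2.minAreaRect(P[:,:2].astype(np.float32)))
E
python3 m.py
```

```text
== scene
beamtop n 3651 z 224.1487653499962 ((664.17236328125, 55.87449645996094), (327.4736022949219, 92.39862823486328), 78.76515197753906)
tray px [243.6 274.2 338.8 238.5 351.4 272.  256.1 307.7] world
 [[599.2 217. ]
 [543.1 -60. ]
 [443.2 -34.5]
 [500.5 236.1]]
((522.2154541015625, 90.82435607910156), (277.2396545410156, 100.78857421875), 78.55187225341797)
bed z 49.402732404468594 ((679.3693237304688, -31.324676513671875), (250.66033935546875, 492.23773193359375), 29.062793731689453)
dark [194.9 217.7] [178 207  34  22 161] z 61.656987339911964 [810.3 248.6]
dark [331.7 213.4] [328 206  12  16  41] z 64.95806835238596 [611.8 -81.2]
dark [306.7 222. ] [302 217  12  11  84] z 60.80134242892422 [628.5  -8.1]
dark [320.4 230.9] [315 226  10  10  70] z 59.79948546649565 [585.4 -25.7]
dark [262.  237.6] [258 233   9  10  72] z 58.70484999566608 [657.  121.3]
dark [244.4 244.5] [239 239  12  11  91] z 59.846969901608965 [666.  172.5]
dark [256.4 255.2] [252 251  10  10  79] z 59.76054510374455 [621.5 160.6]
die rim 239 [ 589.2 -248.1   79. ] [899.2 299.9  89. ] [806.5 -82.6  84.3]
gr
[... 3296 characters left out ...]
.3] 207 [ 18.  26. 143.] [545.5 432.5] zmed 15.62147346879391 ((547.8873291015625, 437.3971252441406), (26.2916316986084, 61.192047119140625), 0.05865101516246796)
foot [175.7 284.3] 187 [134. 144. 150.] [455.8 352.5] zmed 15.965389604228102 ((457.5760498046875, 358.8800964355469), (60.82841110229492, 25.75857162475586), 89.34249877929688)
foot [150.3 317.4] 191 [ 22.  30. 161.] [382.4 408.1] zmed 15.957995652892025 ((384.5817565917969, 415.2507629394531), (60.69900894165039, 26.170780181884766), 59.663909912109375)
foot [193.3 320.9] 189 [136.  60. 127.] [372.2 311. ] zmed 15.714976521594453 ((374.1815185546875, 316.97674560546875), (60.21226501464844, 26.00513458251953), 51.06906509399414)
```

```bash
cat >> h.py <<'E'
from scipy.spatial.transform import Rotation as Ro
YAW=np.radians(-11.3); BF=np.array([580.7,72.3,50.]); SW=np.array([458.,358.7,0.]); SY=np.radians(-1.0)
RB=Ro.from_euler('z',YAW); L=188-env.hold_point_z
FLIP=Ro.from_euler('x',np.pi)
def bed(p): return RB.inv().apply(np.atleast_2d(p)-BF)
def pose(u,v,h,deg,s=1):
    "TCP pose with the foot's lower front edge at (u,v,h) in the bed frame, handle leaning deg to the front"
    S=RB*Ro.from_euler('y',-np.radians(deg))
    return BF+RB.apply([u,v,h])+S.apply([13,0,L]), tool(S)
FL=[1]
def tool(S): return (S*(Ro.identity() if FL[0]>0 else Ro.from_euler('z',np.pi))*FLIP).as_rotvec()
def upright(z,yaw=SY): return SW+[0,0,z+L],tool(Ro.from_euler('z',yaw))
E
python3 - <<'E'
from h import *
np.set_printoptions(precision=2,suppress=True)
print("die scene",bed(cast("scene",[[274.5,227],[290,227]],84)),bed(cast("scene",[282.5,233.5],50)),"top",bed(cast("top",[[293.6,194],[312,197]],84)),bed(cast("top",[302.8,200.6],50)))
for f in(1,-1):
    FL[0]=f; print(f)
    for a in[upright(0),upright(110),pose(-60,106,80,42),pose(86,106,18,42),pose(86,106,2,36),pose(-40,106,2,36),pose(-60,-80,80,42),pose(86,-78,18,42),pose(-40,-88,2,36)]: print(a[0],env.solve_ik(*a))
E
```

```text
die scene [[ 72.1   21.54  34.  ]
 [ 56.4  -17.96  34.  ]] [[58.41  5.22  0.  ]] top [[ 59.81  18.08  34.  ]
 [ 60.06 -23.4   34.  ]] [[56.84 -2.02  0.  ]]
1
[458.  358.7 169.3] [ 0.62  0.11  1.85 -0.    1.18  2.21]
[458.  358.7 279.3] [ 0.62  0.05  1.71 -0.    1.38  2.21]
[441.02 208.31 264.51] None
[584.19 179.7  202.51] None
[598.53 176.83 196.61] None
[474.98 201.52 196.61] None
[404.57  25.91 264.51] [ 0.3  -0.87  2.51 -0.43  0.88  2.24]
[548.13  -0.73 202.51] [ 0.08 -0.42  2.42 -0.42  0.46  2.16]
[436.96  11.28 196.61] [ 0.13 -0.68  2.51 -0.29  0.72  2.06]
-1
[458.  358.7 169.3] [ 0.62  0.11  1.85  0.    1.18 -0.93]
[458.  358.7 279.3] [ 0.62  0.05  1.71  0.    1.38 -0.93]
[441.02 208.31 264.51] [ 0.85 -0.44  2.32 -0.76  1.   -0.19]
[584.19 179.7  202.51] [ 0.54 -0.17  2.25 -0.83  0.65 -0.27]
[598.53 176.83 196.61] [ 0.47 -0.12  2.17 -0.62  0.68 -0.5 ]
[474.98 201.52 196.61] [ 0.69 -0.32  2.32 -0.67  0.83 -0.3 ]
[404.57  25.91 264.51] [ 0.3  -0.87  2.51 -0.43  0.88 -0.91]
[548.13  -0.73 202.51] [ 0.08 -0.42  2.42 -0.42  0.46 -0.98]
[436.96  11.28 196.61] [ 0.13 -0.68  2.51 -0.29  0.72 -1.08]
```

```bash
sed -i 's/^FL=\[1\]/FL=[-1]/' h.py
python3 - <<'E'
from h import *
np.set_printoptions(precision=2,suppress=True)
s=env.sense(); env.movep([240,-560,430],s["ee_rot"])
env.movep(*upright(260)); p,o=upright(110); env.move_straight(p,vel=350)
print(env.sense()["time_s"],env.sense()["tcp_pos"]-p)
p,o=upright(0); env.move_straight(p,vel=150)
s=env.sense();print(s["tcp_pos"]-p,s["force"])
env.gripper_close(35); s=env.sense(); print(s["time_s"],s["tcp_pos"]-p,s["force"],s["grip_width"],s["gripper_force"])
env.move_straight(p+[0,0,100],vel=200)
s=env.sense();print(s["time_s"],s["tcp_pos"]-p,s["force"],s["grip_width"])
for n in("scene","top"):
    q,d=env.camera(n); W=cloud(n,d); m=(W[...,2]>90)&(W[...,2]<125)&(abs(W[...,0]-458)<60)&(abs(W[...,1]-359)<60)
    P=W[m]; print(n,len(P)); 
    if len(P)>20: print(np.median(P,0),cv2.minAreaRect(P[:,:2].astype(np.float32)))
E
```

```text
4.9167 [ 0.51 -0.06  0.88]
[0.99 0.73 1.69] [0.86 0.24 0.8 ]
6.8167 [ 0.02 -0.03 -0.03] [-0.44 -0.54  0.52] 21.45448134581542 34.856436252593994
7.4667 [-0.55 -0.38 98.84] [-0.42 -0.64 -2.31] 21.633647691869193
scene 106
[456.97 339.39 114.15] ((457.427734375, 339.9125671386719), (27.649024963378906, 23.315372467041016), 0.5975653529167175)
top 213
[450.02 349.05 113.75] ((452.4351501464844, 355.98907470703125), (26.082366943359375, 62.00230026245117), 7.966983318328857)
```

```bash
cat >> h.py <<'E'
def st(tag):
    s=env.sense(); print(tag,round(s["time_s"],1),"F",s["force"].round(1),"w",round(s["grip_width"],1)); return s
def go(a,vel): env.move_straight(a[0],a[1],vel=vel)
def rake(v0,v1,v2,deep=86,h=2):
    go(pose(-45,v0,25,42),200); go(pose(deep,v0,19,42),200); st("in")
    go(pose(deep,v0,h,36),60); st("down")
    go(pose(38,v1,h,36),90); st("mid")
    go(pose(-38,v2,h,36),90); st("out")
    go(pose(-55,v2,40,42),200)
E
python3 - <<'E'
from h import *
env.movep(*pose(-60,106,80,42)); st("pre")
rake(106,106,106)
for n in("scene","top"):
    p,d=env.camera(n); np.savez(n+"1.npz",p=p,d=d)
    m=(slice(180,320),slice(200,375)) if n=="scene" else (slice(170,300),slice(210,385))
    cv2.imwrite(f"pics/{n}1.png",cv2.resize(p[m],None,fx=3.4,fy=3.4,interpolation=cv2.INTER_CUBIC))
E
python3 -c "
import cv2,numpy as np
a=cv2.imread('pics/scene1.png');cv2.imwrite('pics/a1.png',a)"
```

```text
pre 8.3 F [ 0.2  0.6 -1.2] w 21.6
in 9.6 F [-0.4  0.2 -1.6] w 21.2
down 10.0 F [ 0.7 -0.1  0.1] w 21.1
mid 10.7 F [ 0.2 -0.7  0.6] w 21.6
out 11.7 F [-0.7 -0.7 -2.8] w 21.5
```

View pics/a1.png

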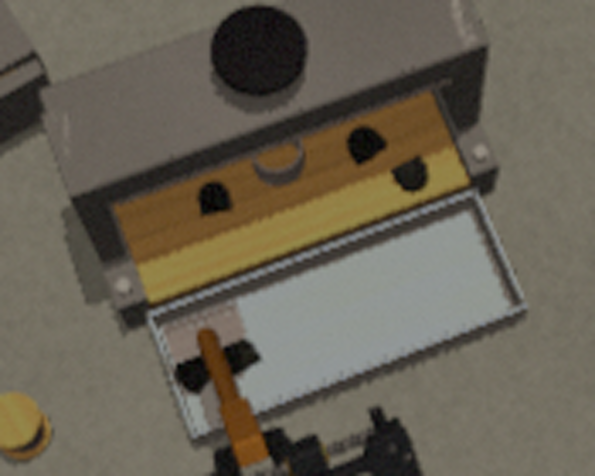

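Both left offcuts now lie in the tray, at crop (190,375) and (245,355). B, D, E and the die have not moved. I'll make the other two rakes.

Run:
```python
from h import *
rake(76,76,76)
go(pose(-55,-78,45,42),250)
rake(-78,-84,-88)
go(pose(-60,-80,90,42),200)
p,d=env.camera("scene")
cv2.imwrite("pics/a2.png",cv2.resize(p[180:320,200:375],None,fx=3.4,fy=3.4,interpolation=cv2.INTER_CUBIC))
```

```text
in 13.2 F [-0.6 -0.  -2.5] w 21.4
down 13.7 F [-0.5  0.3 -1.1] w 21.7
mid 14.3 F [ 0.9 -0.4 -1.2] w 21.2
out 15.3 F [ 0.7 -0.  -1.7] w 21.3Traceback (most recent call last):
  File "<stdin>", line 4, in <module>
  File "h.py", line 29, in rake
    go(pose(-45,v0,25,42),200); go(pose(deep,v0,19,42),200); st("in")
    ~~^^^^^^^^^^^^^^^^^^^^^^^^
  File "h.py", line 27, in go
    def go(a,vel): env.move_straight(a[0],a[1],vel=vel)
                   ~~~~~~~~~~~~~~~~~^^^^^^^^^^^^^^^^^^^
cell.Unreachable: the arm cannot follow that straight line within its joint ranges
```

Run:
```python
from h import *
for a in[(-15,-78,30,42),(86,-78,19,42),(86,-78,2,36),(38,-84,2,36),(-34,-88,2,36),(-30,-88,50,36)]: print(a,env.solve_ik(*pose(*a)))
go(pose(-15,-78,30,42),150); go(pose(86,-78,19,42),200); st("in")
go(pose(86,-78,2,36),60); st("down")
go(pose(38,-84,2,36),90); st("mid")
go(pose(-34,-88,2,36),90); st("out")
go(pose(-30,-88,50,36),150)
p,d=env.camera("scene")
cv2.imwrite("pics/a2.png",cv2.resize(p[180:320,200:375],None,fx=3.4,fy=3.4,interpolation=cv2.INTER_CUBIC))
```

```text
(-15, -78, 30, 42) [ 0.20898603 -0.71395599  2.54083246 -0.4388958   0.67153507 -0.90922949]
(86, -78, 19, 42) [ 0.07814085 -0.42408257  2.42128306 -0.41738728  0.46542914 -0.98654487]
(86, -78, 2, 36) [ 0.0427554  -0.33485805  2.33021278 -0.27142314  0.54812603 -1.14216173]
(38, -84, 2, 36) [ 0.06140026 -0.45746759  2.40632229 -0.27048592  0.59752271 -1.13461021]
(-34, -88, 2, 36) [ 0.12464052 -0.65863449  2.50580652 -0.28865285  0.71178421 -1.0861271 ]
(-30, -88, 50, 36) [ 0.11924918 -0.68157922  2.42843723 -0.25607439  0.80700794 -1.13265998]
in 17.8 F [ 0.1 -0.4 -2. ] w 21.5
down 18.2 F [-0.8 -0.2 -1.3] w 21.3
mid 18.9 F [ 0.  -1.1 -0.4] w 21.6
out 19.8 F [ 0.8 -0.3 -1.6] w 22.0
```

View pics/a2.png

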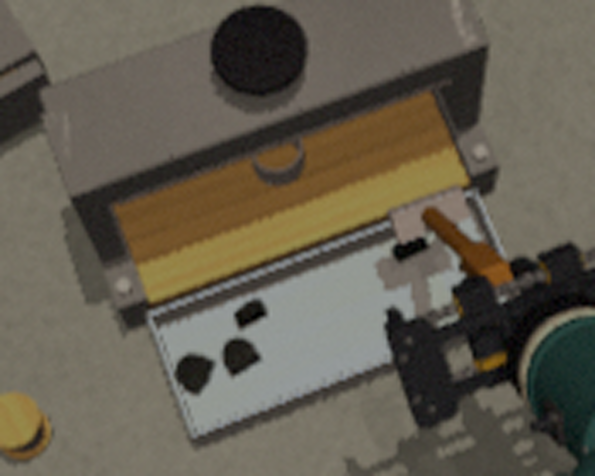

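The bed is clear apart from the die, which stands where it was. Four offcuts show in the tray, and the fifth is probably hidden by the gripper. Next I'll stand the sweeper back in its place.

Run:
```python
from h import *
np.set_printoptions(precision=2,suppress=True)
go(pose(-30,-85,100,30),150)
env.movep(*upright(120)); p,o=upright(4); env.move_straight(p,vel=150); env.sleep(0.3); s0=st("above"); print(s0["tcp_pos"]-p)
for z in np.arange(3,-3.1,-.5):
    env.move_straight(upright(z)[0],vel=15); s=env.sense()
    if s["force"][2]-s0["force"][2]>3: break
print("z",z,s["tcp_pos"]-upright(0)[0],s["force"],s["moment"],s["time_s"])
for n in("scene","top"):
    q,d=env.camera(n); cv2.imwrite(f"pics/{n}3.png",q); np.savez(n+"3.npz",p=q,d=d)
a=cv2.imread("pics/scene3.png")[290:400,150:300]; b=cv2.imread("pics/top3.png")[230:340,90:240]
cv2.imwrite("pics/a3.png",cv2.resize(np.hstack([a,b]),None,fx=2.6,fy=2.6,interpolation=cv2.INTER_CUBIC))
```

```text
above 23.4 F [ 0.5  0.2 -0.9] w 21.4
[0.45 0.35 0.91]
z -0.5 [0.4  0.21 0.25] [ 0.71 -0.85  3.2 ] [-0.08 -0.02  0.02] 25.4167
```

View pics/a3.png

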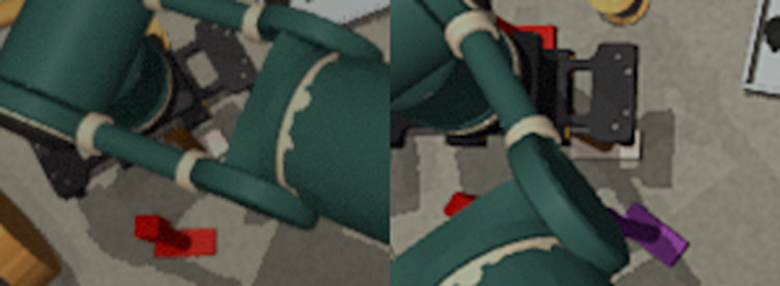

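Contact came at the expected height, so the sweeper has not slipped in the grip. The arm hides most of it in both views, at crop (600,145). I'll let go, retreat and check everything from depth.

```bash
python3 - <<'E'
from h import *
env.open_gripper(); env.sleep(0.3)
env.move_straight(upright(130)[0],vel=150); env.move_straight(upright(260)[0],vel=300)
env.set_joints([-1.24,0,1.5,0,1.4,-.037]); st("end")
for n in("scene","top"):
    q,d=env.camera(n); np.savez(n+"0.npz",p=q,d=d)
    if n=="scene": cv2.imwrite("pics/a4.png",cv2.resize(q[180:400,150:375],None,fx=2.6,fy=2.6,interpolation=cv2.INTER_CUBIC))
    W=cloud(n,d); m=((q.max(2)<70)&(W[...,2]>-3)&(abs(W[...,0]-523)<90)&(abs(W[...,1]-85)<150)).astype(np.uint8)
    k,l,s,c=cv2.connectedComponentsWithStats(m)
    for i in range(1,k):
        if s[i,4]>25: print(n,"tray dark",c[i].round(),s[i,4],bed(np.nanmedian(W[l==i],0)).round(),np.nanmax(W[l==i][:,2]).round())
E
python3 m.py | grep -E "==|grip top|foot|beam"
```

```text
end 31.9 F [-0.1 -0.7  0.8] w 88.3
scene tray dark [316. 206.] 215 [[ 42. -90. 154.]] 226.0
scene tray dark [277. 258.] 143 [[-0. 56. -8.]] 67.0
scene tray dark [308. 256.] 338 [[ -7. -65. -26.]] 45.0
scene tray dark [320. 252.] 52 [[-25. -76. -24.]] 38.0
scene tray dark [273. 272.] 44 [[-28.  67. -25.]] 31.0
scene tray dark [305. 291.] 212 [[-113.    5.  -24.]] 44.0
scene tray dark [270. 284.] 75 [[-56.  88. -36.]] 22.0
scene tray dark [257. 289.] 83 [[-55. 128. -36.]] 21.0
top tray dark [322. 193.] 41 [[ 40. -50. 159.]] 224.0
top tray dark [262. 219.] 142 [[ -0.  91. -11.]] 66.0
top tray dark [267. 235.] 418 [[-45. 116. -24.]] 43.0
top tray dark [336. 232.] 60 [[ -0. -91. -12.]] 51.0
top tray dark [268. 234.] 54 [[-29.  64. -24.]] 35.0
top tray dark [256. 245.] 116 [[-58.  87. -35.]] 22.0
top tray dark [329. 243.] 67 [[-25. -77. -21.]] 36.0
top tray dark [348. 259.] 107 [[ -52. -126.  -35.]] 21.0
top tray dark [290. 276.] 157 [[-114.   -4.  -22.]] 43.0
== scene
beamtop n 3640 z 224.1702145192546 ((664.1356811523438, 55.81419372558594), (327.7950134277344, 92.6060791015625), 78.6376
[... 3054 characters left out ...]
246.1] 201 [ 18.  26. 144.] [545.9 432.6] zmed 15.800624373222021 ((547.478759765625, 436.19671630859375), (63.187870025634766, 26.29922103881836), 89.69187927246094)
foot [175.6 286.4] 202 [135. 146. 152.] [451.1 352.6] zmed 16.252997185356165 ((453.27783203125, 358.02703857421875), (61.09218978881836, 25.77971649169922), 88.95556640625)
foot [150.1 317.1] 189 [ 22.  29. 162.] [383.1 408.4] zmed 16.081394384755978 ((384.7304382324219, 415.52618408203125), (61.00808334350586, 26.00613021850586), 59.461666107177734)
foot [193.4 321.1] 197 [136.  61. 127.] [371.8 310.8] zmed 15.687235184308667 ((373.951416015625, 317.02093505859375), (60.66708755493164, 26.641117095947266), 51.416473388671875)
```

View pics/a4.png

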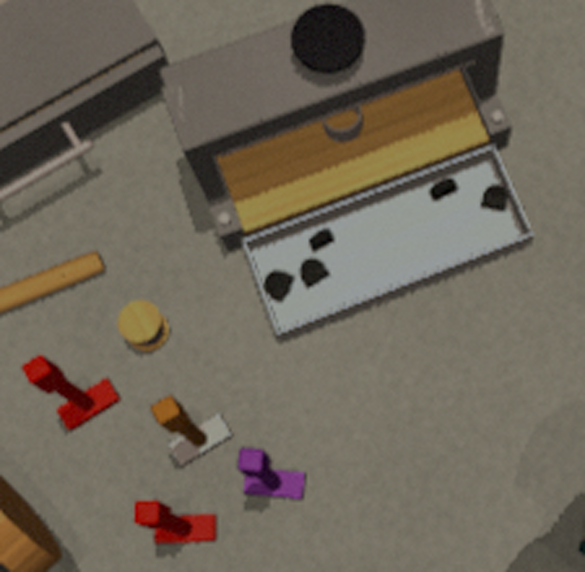

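All five offcuts are in the tray, at crop (278,285), (313,271), (321,239), (443,188) and (494,197), and they sit below its rim. The sweeper stands upright about 5 mm from its old place, and the die and the look-alikes have not moved.

```bash
python3 -c "
from cell import env
print(env.close_job())"
```

```text
the job is handed in; nothing more can be done
None
```

I raked all five offcuts into the tray, left the die where it was, stood the sweeper upright about 5 mm from its old place, and handed the job in at about 32 s on the robot's clock.

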